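# Gauge a heat press's flanged guide bush in the bench gauge

### The arm

A 6-joint arm with a two-finger parallel gripper is mounted at the origin on the work surface. World frame = base frame: x ahead of the robot, y to its left, z up, the work surface at z = 0. Lengths are in mm, angles in rad, forces in N, time in s.
With the tool pointing down it reaches from about 350 to 775 mm from the base axis. Payload 7.3 kg.
Tool frame: the origin (TCP) lies between the finger pads; the fingertips stand 17 mm ahead of it and the grasp point (between the pads) lies 2 mm behind it; z points along the fingers, y is the direction in which the jaws open and shut (so a half turn about z gives the same grasp; the last joint's range is limited). The gripper opens to 92 mm and grips with 3 to 60 N. Pads are 19 mm wide; open, the fingers measure 130 mm over their backs; the gripper's body (75 mm by 190 mm) begins 47 mm behind the grasp point.
Start: joints at [0.986, 0.342, 1.524, -0, 1.275, -0.146], TCP at [223.036, 475.288, 243.741] pointing down, gripper open.
Joint ranges: [-2.53, 2.53], [-0.77, 2.02], [0.04, 2.7], [-1, 4.14], [0.28, 2.66], [-3.11, 3.11]. Speed limits (rad/s): [2.57, 2.57, 3.14, 3.14, 3.14, 3.14].

### API

Orientations are given as [roll, pitch, yaw] about the fixed x, y, z axes, in that order (R = Rz(yaw) Ry(pitch) Rx(roll)).
In Python, from plant import get_obs, capture, get_calibration, close_job gives the robot as it stands.
- The arm moves only by the tool carry_out, never from a script. Its argument "moves" is one flat list of numbers, 7 for each row, row after row: the shift along the tool's x, y, z normalised to -1 to 1, where 1 is 40 cm, then the turn, a rotation vector about the tool's x, y, z normalised to -1 to 1, where 1 is 30 degrees, then the opening, from 0 (shut) to 1 (fully open). A call has exactly 8 rows; each row is the pose to reach, as a shift and turn from the pose measured when the call began, along the tool's axes at that moment; what a row does not reach only later rows make up. A row lasts 1/10 s, in which the tool goes at most 50 mm and 8.59 degrees, less where a joint would pass 70% of its speed; a pose out of reach is approached as far as the arm can. A call with a number of a shift or a turn outside -1 to 1 is refused whole. A call with a gripper value outside its range is refused whole. The fingers move at their own pace and stop on an object; the grip force is fixed at half the most. Time passes only in rows, so rows that repeat a pose let the fingers close, or fill a call up. It gives the time, the measured TCP pose, the force and the opening at its end, in the units of the state.
- get_obs(): the state, without advancing time (a new reading comes with each control period).
- capture(name): name is "scene" or "top" or "wrist"; returns the picture (480x640x3 uint8, red, green, blue); there is no depth.
- get_calibration(name): a dict with "vfov" (degrees; the focal length in pixels is half the picture's height over the tangent of half this angle, whatever the lens; pixels are square), "cx", "cy" (the principal point, pixels), "cam_to_world" (4x4, takes a point from camera to world coordinates). Camera axes: x right, y up, looking along -z (the intrinsics and any distortion apply to the point x, -y, -z); pixel columns grow to the right and rows downward; lengths in mm; the calibration is good to about 2 mm. A picture is of the moment at which its call begins: read the wrist's pose just before it. get_calibration takes no time and is no camera call; for the wrist camera it gives the pose at the moment of the call.
- close_job(): hands the job in, once; it reports no verdict.
The state is a dict: "time": time; "joint_positions": joint angles; "dq": joint speeds; "tau": joint torques, N m; "tool_pos": TCP position; "tcp_rot": TCP orientation; "contact_force": force on the tool from outside, world axes, zero at the start; "moment": the same for the moment, N m; "grip_width": finger opening in mm.
Only numpy, scipy, OpenCV 4.12 (cv2) and the standard library are available. Lean on these libraries where they do the work, as an engineer would, in place of code of your own. Each camera call takes 0.05 s, during which the arm holds its last target.

### The job

Stand the flanged guide bush upright on the bed of the bench gauge, flange down and centred between the jaws, then slide the jaw gently shut on it until it presses the spring anvil and the dial's needle rests within the black arc. Never drive the needle as far as its end stop, let go with the needle still in the arc, and leave the other loose things on the bench where they are.

Things in the scene. Friction and masses are not known exactly. Their poses are not given: they have to be found in the camera images.
- gauge: Bench gauge (big caliper), fixed: grey foot 110 mm wide (x), y -240 to +100 mm; on it a dark steel bed 64 mm wide, top 20 mm above the table. Origin: on the table, on the centre line, below the anvil's resting face; z up. The jaw slides along y and closes to +y. Room for the part: between jaw face (y = minus the jaw value) and anvil face (y = 0). Post 50 mm wide, 80 high, y 22 to 82 mm.
- anvil_rest (a point): Centre of the spring anvil's face when at rest: a flat steel disc 22 mm across, 43 mm above the table, that sticks out of the fixed post towards the gauge's -y and faces the jaw. A part pressed on it pushes it in towards +y, up to 12 mm, against a spring of 0.9 N per mm. This point stays at the rest place. Axes as the gauge's.
- dial (a point): Centre of the white dial, 60 mm across, lying face up on the fixed post, at y = 55 mm and 87 mm above the table (needle hub up to 92 mm). It bears the black arc and the needle.
- jaw (a joint): Sliding jaw: gap in m from its flat face to the anvil's resting face; 0.085 to 0.12 at the start, range 0 to 0.13. Slides with about 10 N friction and stays where left, also against the anvil's spring. Blade 30 mm wide, 32 to 54 mm above the table, so it passes over an 8 mm flange on the bed. Saddle (79 mm wide, top 37 mm above the table) from 28 to 103 mm behind the face.
- jaw_grip (a point): In the black upright thumb block by which the jaw is moved: 22 mm along the slide (y), 26 mm across (x), from the saddle up to 92 mm above the table; its middle is 65 mm behind the jaw's face. The point lies on the block's vertical middle line, 75 mm above the table. Axes as the gauge's.
- needle (a joint): Black needle of the dial, tip 26 mm from its axis, turned by the anvil: 0 rad at rest (pointing to the gauge's -x), growing clockwise from above by 0.2 rad per mm the anvil is pushed in. The black arc runs from 0.6 to 1.6 rad (anvil in 3 to 8 mm; its middle, 1.1 rad, is roughly towards the gauge's +y). The end stop, a small pin, is at 2.4 rad (12 mm).
- bush_center (a point): The flanged guide bush: a steel turned part standing upright, body 34 mm diameter, total height 70 mm, with a flange 46 mm across and 8 mm thick at its foot, about 0.3 kg; a dark bore mark on its top. The point is on its axis half-way up (35 mm above its underside); z is along its axis, up.
- sleeve_center (a point): A plain steel sleeve, the same 34 mm diameter and 70 mm height but with no flange: leave it alone. The point is on its axis half-way up. The bush and the sleeve may stand either way round, nearer to or farther from the robot.
- handgrip_center (a point): A bystander: a black turned hand grip, up to 36 mm across and 105 mm high, standing upright; the point is 50 mm up on its axis.
- spanner: A bystander: a steel spanner 170 mm long lying flat near the far side of the bench; origin at the middle of its underside, length along its x.
There are look-alikes about, which are no part of the job. What is shaped like the part that bears bush_center but green or red is not meant.

How it is judged:
By the outcome, as a careful person would: the job done as asked, in the order asked, and still so for the second after the job is handed in, with the robot touching nothing.
It also fails if it takes over 54 s, if anything falls off the work surface, if the arm or the gripper's body presses on something with over 40 N, if the wrist force passes 120 N, or if a joint passes its speed limit or range.

## Working session

There is one attempt and no reset: what is moved stays moved. The work goes in short steps, Python scripts to look and compute and a tool call to move; the robot and the scene stay as the last step left them, time stands still between calls to the robot, and variables do not carry over. Pictures are saved under pics/ and viewed, and the job is handed in when it is done.

Besides the shell and the picture viewer there is one more tool, called after "Request:" as name(argument=value, ...) on one line, values as JSON. carry_out: Moves the arm, as the interface text tells. Scaled input: -1 to 1 covers 40 cm each way for a shift and 30 degrees each way for a turn. Its arguments: {"type":"object","properties":{"moves":{"type":"array","items":{"type":"number"}}},"required":["moves"]}

```bash
mkdir -p pics; ls
python3 - <<'E'
from plant import *
import cv2
o=get_obs(); print(o)
for n in("scene","top","wrist"):
    c=get_calibration(n); print(n,c)
    im=capture(n); cv2.imwrite(f"pics/{n}0.png",im[:,:,::-1])
E
```

```text
pics
{'time': 0.0, 'joint_positions': array([ 9.86009837e-01,  3.42693215e-01,  1.52502369e+00, -1.02711282e-05,
        1.27540194e+00, -1.46002234e-01]), 'dq': array([ 5.65606054e-04, -1.36679077e-03, -1.08980793e-03,  1.14771083e-03,
        9.88203047e-05, -1.71574926e-03]), 'tau': array([-2.58349050e-03, -4.31266594e+01, -2.44199646e+01,  7.14870170e-02,
        5.63182938e-02, -1.96111473e-04]), 'tool_pos': array([222.80850556, 474.94801433, 243.05793493]), 'tcp_rot': array([-3.14008128e+00, -2.12318505e-04,  2.70281124e+00]), 'contact_force': array([-0.20244338, -0.15821949, -0.11110748]), 'moment': array([ 0.00781129, -0.00215042,  0.05343419]), 'grip_width': 91.88205856527536}
scene {'vfov': 44.39662327377512, 'cx': 318.7060050741658, 'cy': 248.5707747433331, 'cam_to_world': array([[-3.89272223e-01, -5.74116719e-01,  7.20317381e-01,
         1.50104730e+03],
       [ 9.21001424e-01, -2.29901027e-01,  3.14486717e-01,
         3.07649053e+02],
       [-1.49503764e-02,  7.85834277e-01,  6.18256399e-01,
         8.53668403e+02],
       [ 0.00000000e+00,  0.00000000e+00,  0.00000
[... 221 characters left out ...]
       [-9.99977530e-01, -4.12258032e-03,  5.28617762e-03,
        -8.80502571e+01],
       [ 4.18065491e-03,  2.32910011e-01,  9.72489305e-01,
         1.12543081e+03],
       [ 0.00000000e+00,  0.00000000e+00,  0.00000000e+00,
         1.00000000e+00]])}
wrist {'vfov': 59.48839334744279, 'cx': 315.80195465972474, 'cy': 244.88998473885974, 'cam_to_world': array([[ 4.24371942e-01, -8.65388026e-01, -2.66480804e-01,
         1.50285558e+02],
       [ 9.05484262e-01,  4.04735166e-01,  1.27623261e-01,
         5.10023951e+02],
       [-2.58948937e-03, -2.95453905e-01,  9.55353487e-01,
         3.84618747e+02],
       [ 0.00000000e+00,  0.00000000e+00,  0.00000000e+00,
         1.00000000e+00]])}
```

View pics/scene0.png

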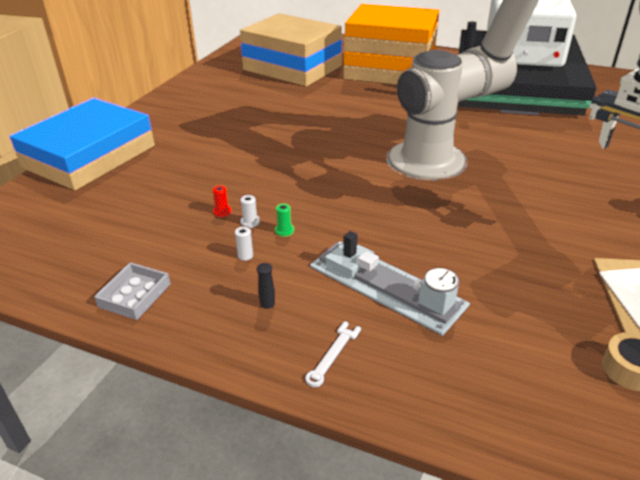

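View pics/top0.png

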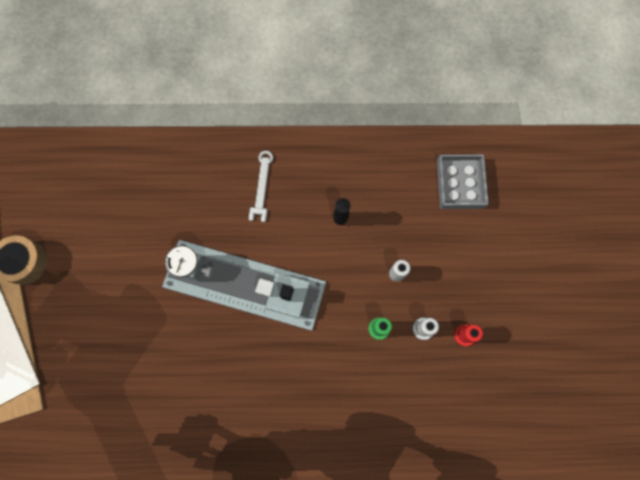

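View pics/wrist0.png

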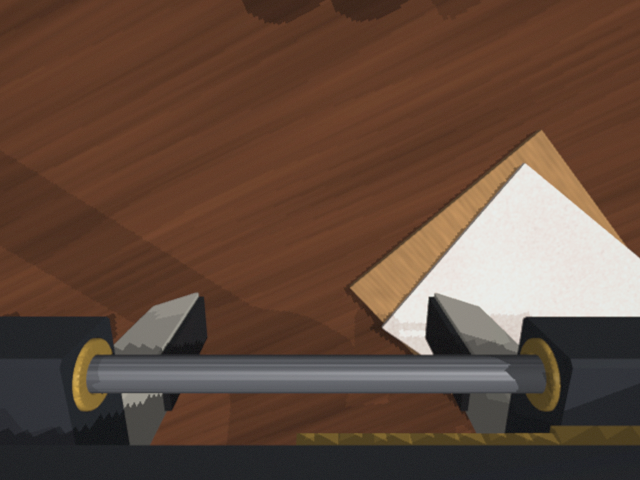

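Run:
```python
import cv2,numpy as np
t=cv2.imread('pics/top0.png');s=cv2.imread('pics/scene0.png')
a=cv2.resize(t[250:350,350:490],None,fx=5,fy=5,interpolation=cv2.INTER_CUBIC)
b=cv2.resize(s[175:270,205:305],None,fx=6,fy=6,interpolation=cv2.INTER_CUBIC)
cv2.imwrite('pics/c1.png',a);cv2.imwrite('pics/c2.png',b)
cv2.imwrite('pics/c3.png',cv2.resize(t[235:335,155:335],None,fx=4.4,fy=4.4,interpolation=cv2.INTER_CUBIC))
cv2.imwrite('pics/c4.png',cv2.resize(s[225:335,305:475],None,fx=4.6,fy=4.6,interpolation=cv2.INTER_CUBIC))
```

```text
(no output)
```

View pics/c1.png

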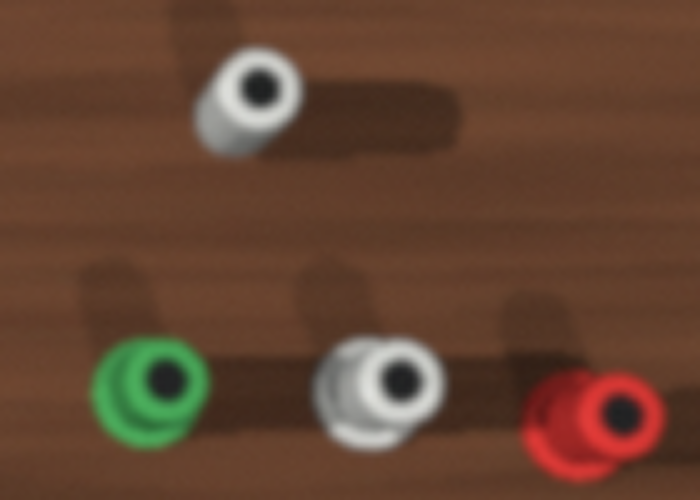

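View pics/c2.png

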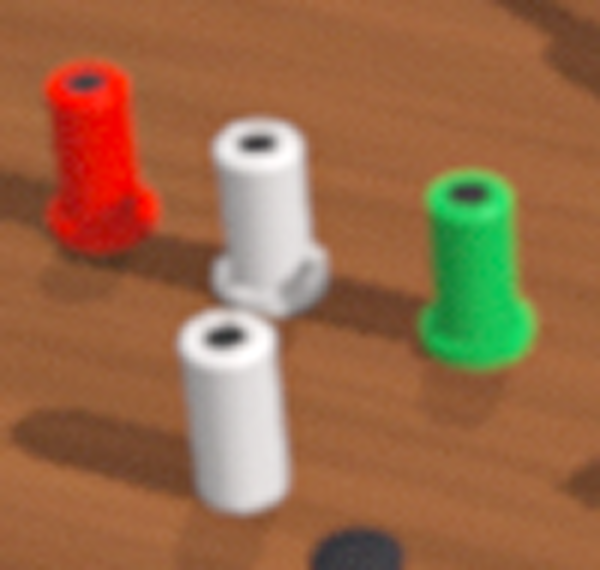

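View pics/c3.png

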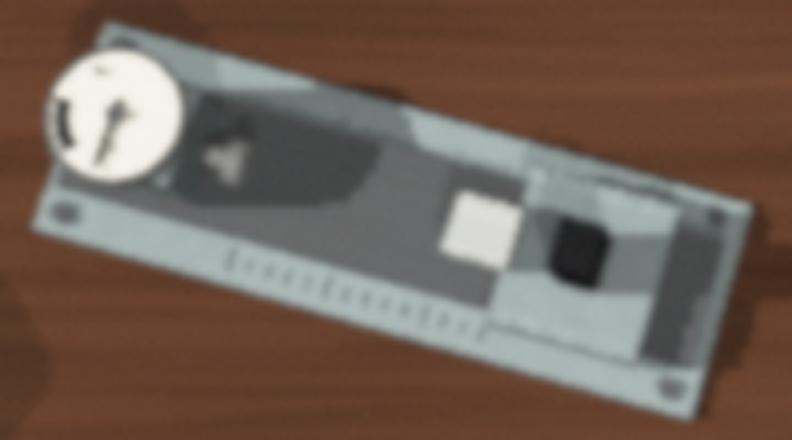

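View pics/c4.png

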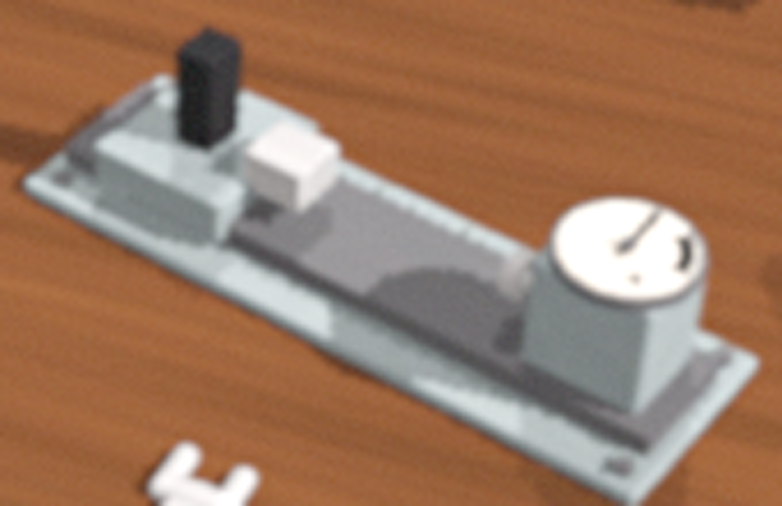

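```bash
cat > h.py <<'E'
import numpy as np,cv2
from plant import *
from scipy.spatial.transform import Rotation as R
def ray(cal,p):
    f=240/np.tan(np.radians(cal['vfov'])/2);M=cal['cam_to_world']
    d=np.array([(p[0]-cal['cx'])/f,-(p[1]-cal['cy'])/f,-1.])
    return M[:3,3],M[:3,:3]@d
def onplane(cal,p,z):
    o,d=ray(cal,p);return o+d*(z-o[2])/d[2]
def proj(cal,X):
    f=240/np.tan(np.radians(cal['vfov'])/2);M=cal['cam_to_world']
    c=M[:3,:3].T@(np.asarray(X,float)-M[:3,3]);return np.array([cal['cx']+f*c[0]/-c[2],cal['cy']-f*c[1]/-c[2]])
def tri(c1,p1,c2,p2):
    o1,d1=ray(c1,p1);o2,d2=ray(c2,p2)
    s=np.linalg.lstsq(np.c_[d1,-d2],o2-o1,rcond=None)[0]
    a=o1+s[0]*d1;b=o2+s[1]*d2;return (a+b)/2,np.linalg.norm(a-b)
def cen(mask,near,minA=5):
    n,l,st,c=cv2.connectedComponentsWithStats(mask.astype(np.uint8))
    k=[i for i in range(1,n) if st[i,4]>=minA]
    i=min(k,key=lambda i:np.linalg.norm(c[i]-near));return c[i],st[i]
def toolmove(o,pos,Rt):
    """normalised row numbers from pose o to target"""
    R0=R.from_euler('xyz',o['tcp_rot']);
    s=R0.inv().apply(np.asarray(pos)-o['tool_pos'])/400
    r=(R0.inv()*Rt).as_rotvec()/np.radians(30);return np.r_[s,r]
E
python3 - <<'E'
from h import *
ct,cs=get_calibration('top'),get_calibration('scene')
t=cv2.imread('pics/top0.png').astype(int);s=cv2.imread('pics/scene0.png').astype(int)
dk=lambda im:im.max(2)<75
for n,pt,ps in(('bush',(430,326),(248,199)),('sleeve',(402,268),(243,231)),('thumb',(287,292),(350,240))):
    a,sa=cen(dk(t),pt);b,sb=cen(dk(s),ps);print(n,a,sa,b,sb,tri(ct,a,cs,b))
    print(onplane(ct,a,70),onplane(cs,b,70))
wh=lambda im:(im.min(2)>215)
a,sa=cen(wh(t),(181,261),50);b,sb=cen(wh(s),(441,280),50);print('dial',a,sa,b,sb,tri(ct,a,cs,b),onplane(ct,a,88),onplane(cs,b,88))
# corners
C=[(178.9,240.7),(325.9,281.6),(311.8,330),(162.5,286.8)]
S=[(305+x/4.6,225+y/4.6) for x,y in((632,503),(25,185),(160,78),(757,362))]
for i in range(4): print(tri(ct,C[i],cs,S[i]),onplane(ct,C[i],12))
E
```

```text
bush [429.79411765 325.91176471] [427 323   7   7  34] [242.2 230.6] [241 230   3   2   5] (array([ 476.05757644, -348.96333872,  -29.61442352]), np.float64(2.818864827308981))
[ 467.51667666 -325.23908797   70.        ] [ 591.7876637  -276.24989985   70.        ]
sleeve [401.5862069  267.27586207] [399 265   6   6  29] [242.2 230.6] [241 230   3   2   5] (array([ 589.74714235, -275.43906664,   68.41609507]), np.float64(3.7245882168096447))
[ 588.65261484 -273.41489121   70.        ] [ 591.7876637  -276.24989985   70.        ]
thumb [286.0952381  291.88690476] [280 284  14  16 168] [349.58712121 244.07575758] [344 232  13  25 264] (array([539.94175646, -35.50011222,  63.57804415]), np.float64(4.47418269516161))
[538.2414191  -33.72491978  70.        ] [548.49923029 -34.80088581  70.        ]
dial [182.18061674 260.13656388] [169 247  26  28 454] [439.78604651 278.78139535] [426 269  31  21 430] (array([603.32168662, 177.76478418,  83.95572735]), np.float64(3.630190537687124)) [602.00646925 178.51449644  88.        ] [608.94386167 176.80657083  88.        ]
(array([665.90992139, 208.62482138,  -0.69219453]), np.float64(4.976329058639574)) [662.10512046 207.70709471  12.        ]
(array([ 571.05422942, -118.46725087,    1.53913983]), np.float64(2.0471778944338896)) [ 568.9320938  -117.23652371   12.        ]
(array([466.052566  , -87.59231798,   1.79740369]), np.float64(3.137698226578746)) [464.76481362 -86.13561125  12.        ]
(array([561.18287602, 239.36364489,   1.03585627]), np.float64(2.637963170644904)) [559.13022283 237.47729649  12.        ]
```

Request:
carry_out(moves=[-0.76,-0.347,0,0,0,1,1,-0.76,-0.347,0,0,0,1,1,-0.76,-0.347,0,0,0,1,1,-0.76,-0.347,0,0,0,1,1,-0.76,-0.347,0,0,0,1,1,-0.76,-0.347,0,0,0,1,1,-0.76,-0.347,0,0,0,1,1,-0.76,-0.347,0,0,0,1,1])

```text
time: 0.95
tool_pos: [441.5, 217.1, 243.0]
tcp_rot: [-3.14, 0.001, 2.174]
contact_force: [-0.7, 0.1, -0.0]
grip_width: 91.7
```

Run:
```python
from h import *
o=get_obs();print(o['time'],o['tool_pos'],np.degrees(o['tcp_rot']),o['joint_positions'],o['dq'])
print(toolmove(o,(545,0,265),R.from_euler('xyz',[180,0,73.8],degrees=True)))
```

```text
0.95 [441.46146436 217.11429498 242.95263663] [-1.79924417e+02  8.57798696e-02  1.24571613e+02] [ 0.30227308  0.2828738   1.61197697 -0.00192048  1.24755822 -0.30050364] [ 0.0748079  -0.01602182  0.02478755  0.03523159  0.01156438  0.05828373]
[-5.93899880e-01 -9.49289078e-02 -5.41041377e-02 -1.08549147e-03
  3.78600029e-03  1.69238462e+00]
```

Request:
carry_out(moves=[-0.59,-0.095,-0.054,0,0,1,1,-0.59,-0.095,-0.054,0,0,1,1,-0.59,-0.095,-0.054,0,0,1,1,-0.59,-0.095,-0.054,0,0,1,1,-0.59,-0.095,-0.054,0,0,1,1,-0.59,-0.095,-0.054,0,0,1,1,-0.59,-0.095,-0.054,0,0,1,1,-0.59,-0.095,-0.054,0,0,1,1])

```text
time: 1.75
tool_pos: [543.4, 2.7, 264.6]
tcp_rot: [-3.14, 0.001, 1.652]
contact_force: [0.1, 0.7, 0.6]
grip_width: 91.7
```

Run:
```python
from h import *
import pickle
o=get_obs();print(o['time'],o['tool_pos'],np.degrees(o['tcp_rot']),o['joint_positions'])
c=get_calibration('wrist');im=capture('wrist');cv2.imwrite('pics/w1.png',im[:,:,::-1]);pickle.dump(c,open('w1.pkl','wb'))
o=get_obs();print(toolmove(o,(475,-290,200),R.from_euler('xyz',[180,0,73.8],degrees=True)))
```

```text
1.75 [543.38412099   2.73142839 264.64321513] [-1.79915808e+02  6.84132313e-02  9.46454339e+01] [-0.13521023  0.36141544  1.43620354 -0.0015201   1.34515286 -0.2159465 ]
[-0.71562509 -0.23009839  0.16327481 -0.00160752  0.00306657  0.69606339]
```

View pics/w1.png

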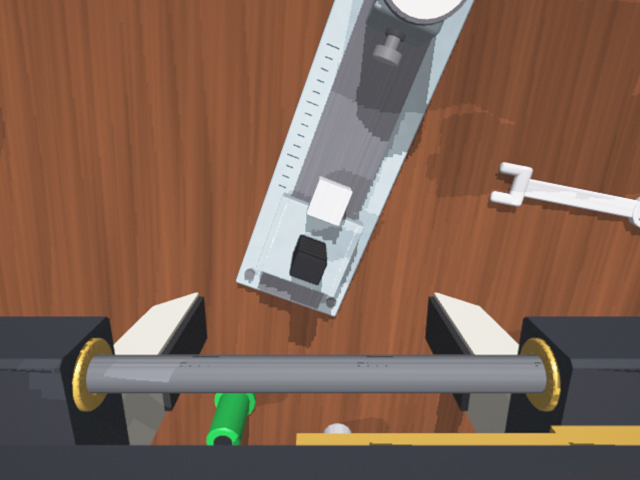

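Run:
```python
import cv2
t=cv2.imread('pics/w1.png')
cv2.imwrite('pics/w1a.png',cv2.resize(t[165:320,230:410],None,fx=3.8,fy=3.8,interpolation=cv2.INTER_CUBIC))
cv2.imwrite('pics/w1b.png',cv2.resize(t[0:160,290:490],None,fx=3.7,fy=3.7,interpolation=cv2.INTER_CUBIC))
```

```text
(no output)
```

View pics/w1a.png

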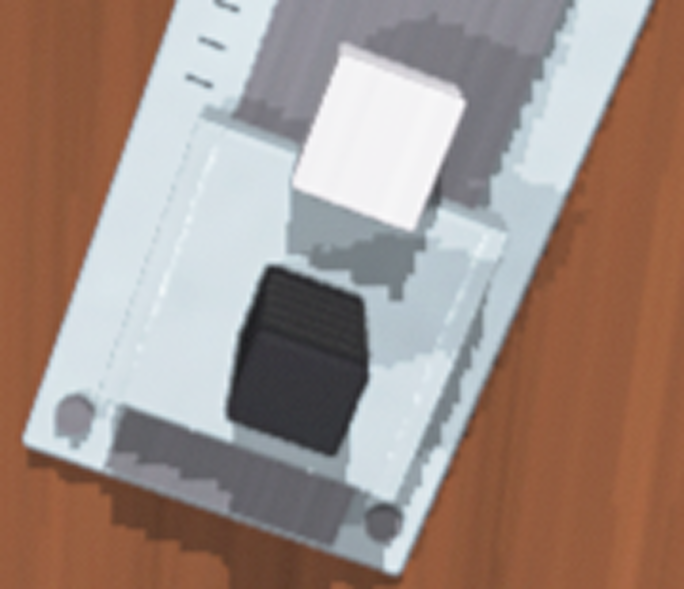

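View pics/w1b.png

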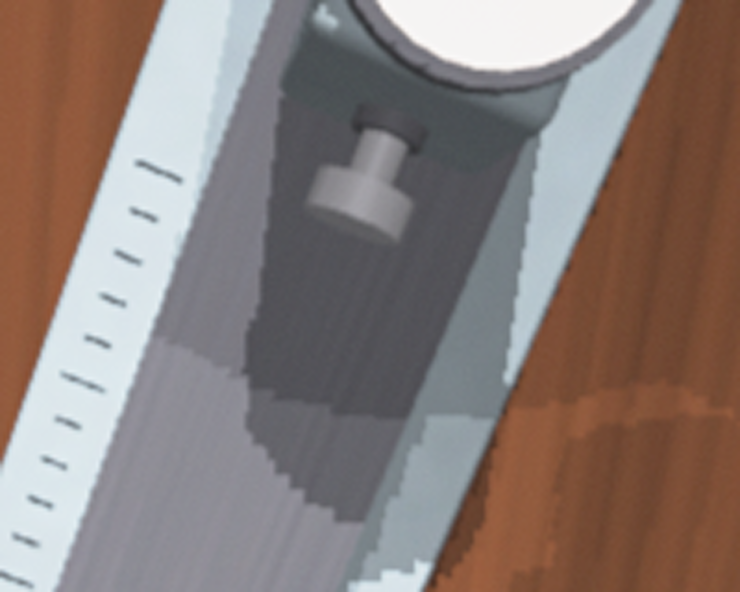

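Run:
```python
from h import *
import pickle
c=pickle.load(open('w1.pkl','rb'))
A=lambda x,y:(230+x/3.8,165+y/3.8)
B=lambda x,y:(290+x/3.7,y/3.7)
th=onplane(c,A(296,393),92);bl=onplane(c,A(402,80),54);an=onplane(c,B(357,222),43)
print('thumb',th,'blade',bl,'anvil',an)
d=an-th;print('yaw',np.degrees(np.arctan2(d[0],d[1])),'len',np.linalg.norm(d[:2]))
d=an-bl;print('yaw',np.degrees(np.arctan2(d[0],d[1])),'len',np.linalg.norm(d[:2]))
d=bl-th;print('65?',np.linalg.norm(d[:2]))
for z in(0,10,12,15): 
  l,r=onplane(c,A(22,440),z),onplane(c,A(400,577),z)
  print(z,l[:2],r[:2],(l+r)[:2]/2,np.linalg.norm((l-r)[:2]),np.degrees(np.arctan2(-(r-l)[1],(r-l)[0])))
  p,q=onplane(c,B(165,0),z),onplane(c,B(0,465),z);e=p-q;print('left edge',np.degrees(np.arctan2(e[0],e[1])))
  p,q=onplane(c,B(685,0),z),onplane(c,B(425,592),z);e=p-q;print('right edge',np.degrees(np.arctan2(e[0],e[1])))
```

```text
thumb [539.6874529  -34.17150212  92.        ] blade [557.76499442  27.16155684  54.        ] anvil [588.97827146 128.92587859  43.        ]
yaw 16.815715087509904 len 170.38292282105698
yaw 17.051887978771994 len 106.44362754279331
65? 63.94170492800306
0 [466.64110484 -88.6065961 ] [ 573.79389696 -121.38668191] [ 520.2175009 -104.996639 ] 112.05469595228384 17.009872282359893
left edge 16.48528539746212
right edge 16.241690494574463
10 [468.37880375 -84.3614342 ] [ 572.89257681 -116.33419366] [ 520.63569028 -100.34781393] 109.2949500463177 17.009872282359883
left edge 16.485285397462093
right edge 16.241690494574463
12 [468.72634354 -83.51240182] [ 572.71231278 -115.32369601] [520.71932816 -99.41804891] 108.74300086512436 17.009872282359908
left edge 16.485285397462082
right edge 16.24169049457449
15 [469.24765321 -82.23885324] [ 572.44191673 -113.80794953] [520.84478497 -98.02340139] 107.91507709333457 17.009872282359886
left edge 16.485285397462132
right edge 16.24169049457445
```

Request:
carry_out(moves=[-0.8,-0.25,0.187,0,0,0.708,1,-0.8,-0.25,0.187,0,0,0.708,1,-0.8,-0.25,0.187,0,0,0.708,1,-0.8,-0.25,0.187,0,0,0.708,1,-0.8,-0.25,0.187,0,0,0.708,1,-0.8,-0.25,0.187,0,0,0.708,1,-0.8,-0.25,0.187,0,0,0.708,1,-0.8,-0.25,0.187,0,0,0.708,1])

```text
time: 2.6
tool_pos: [468.4, -327.0, 189.1]
tcp_rot: [-3.139, 0.002, 1.279]
contact_force: [0.1, 0.6, -0.1]
grip_width: 91.9
```

Run:
```python
from h import *
import pickle
o=get_obs();print(o['time'],o['tool_pos'],np.degrees(o['tcp_rot']),o['joint_positions'])
c=get_calibration('wrist');im=capture('wrist');cv2.imwrite('pics/w2.png',im[:,:,::-1]);pickle.dump(c,open('w2.pkl','wb'))
print(proj(c,(467.5,-325,70)),proj(c,(467.5,-325,0)))
```

```text
2.6 [ 468.41475862 -327.01855126  189.10606727] [-1.79869690e+02  1.24717424e-01  7.32670899e+01] [-0.74204566  0.47362539  1.47480987 -0.00317147  1.19426023 -0.44883103]
[314.39709448 242.00809876] [314.94523238 216.61813221]
```

View pics/w2.png

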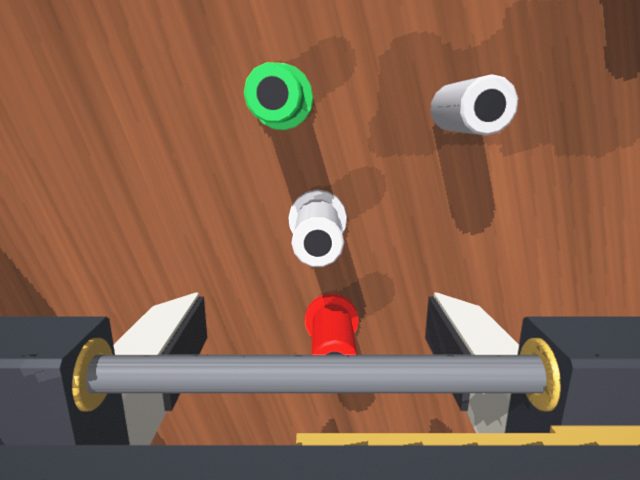

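Run:
```python
from h import *
import pickle
c=pickle.load(open('w2.pkl','rb'));im=cv2.imread('pics/w2.png').astype(int)
a,s=cen(im.max(2)<90,(317,242),100);print(a,s,onplane(c,a,70))
w,s=cen(im.min(2)>225,(317,242),100);print(w,s)
r,s=cen((im[:,:,2]>150)&(im[:,:,1]<90)&(im[:,:,0]<90),(332,320),100);print('red',s)
print('flange base', onplane(c,(318,217),8)[:2])
o=get_obs();P=onplane(c,a,70)
print(toolmove(o,(P[0],P[1],48),R.from_euler('xyz',[180,0,73.4],degrees=True)))
```

```text
[317.24637681 242.73731884] [304 230  27  26 552] [ 469.12837023 -326.00328776   70.        ]
[313.28778338 234.42695214] [ 289  203   53   63 1588]
red [ 304  295   55   60 2504]
flange base [ 470.3124824  -324.14819258]
[-0.00273168  0.0014565   0.35429567 -0.00379265  0.00175611 -0.00230417]
```

Request:
carry_out(moves=[0,0.001,0.1,0,0,0,1,0,0.001,0.2,0,0,0,1,0,0.001,0.3,0,0,0,1,0,0.001,0.354,0,0,0,1,0,0.001,0.354,0,0,0,0.7,0,0.001,0.354,0,0,0,0.4,0,0.001,0.354,0,0,0,0,0,0.001,0.354,0,0,0,0])

```text
time: 3.45
tool_pos: [470.3, -325.2, 50.0]
tcp_rot: [3.141, 0.002, 1.28]
contact_force: [-0.1, -0.2, -0.5]
grip_width: 64.6
```

Request:
carry_out(moves=[0,0,0,0,0,0,0,0,0,0,0,0,0,0,0,0,0,0,0,0,0,0,0,0,0,0,0,0,0,0,-0.05,0,0,0,0,0,0,-0.1,0,0,0,0,0,0,-0.2,0,0,0,0,0,0,-0.25,0,0,0,0])

```text
time: 4.25
tool_pos: [470.6, -325.3, 152.1]
tcp_rot: [3.139, 0.003, 1.28]
contact_force: [0.8, -0.6, -3.5]
grip_width: 33.4
```

Run:
```python
from h import *
o=get_obs();print(o['time'],o['tool_pos'],np.degrees(o['tcp_rot']),o['contact_force'],o['grip_width'])
u=np.array([.2857,.9583,0]);P=np.array([588.5,128.5,0])-48*u;print(P)
Rt=R.from_euler('xyz',[180,0,73.4],degrees=True)
print(toolmove(o,(P[0],P[1],190),Rt))
im=capture('wrist');cv2.imwrite('pics/w3.png',im[:,:,::-1])
```

```text
4.25 [ 470.64978337 -325.34731139  152.06151794] [1.79843186e+02 1.76839633e-01 7.33572359e+01] [ 0.84672773 -0.55370486 -3.538008  ] 33.36192287777734
[574.7864  82.5016   0.    ]
[ 1.05117436 -0.04231922 -0.09820724  0.00522493  0.0058966  -0.0014174 ]
```

View pics/w3.png

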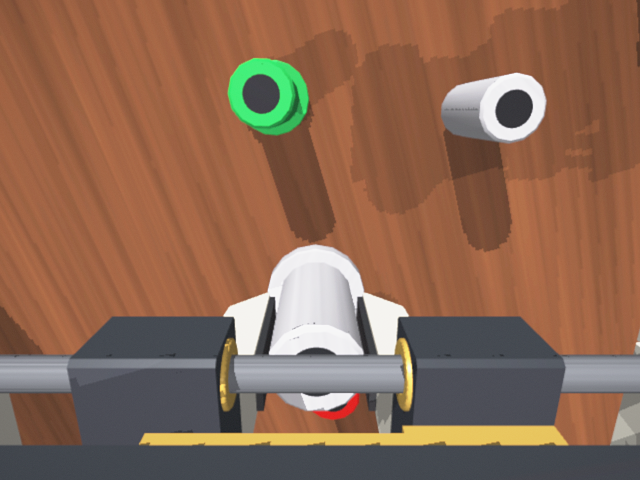

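Request:
carry_out(moves=[0.1,0,-0.06,0,0,0,0,0.2,0,-0.1,0,0,0,0,0.32,-0.01,-0.1,0,0,0,0,0.44,-0.02,-0.1,0,0,0,0,0.56,-0.02,-0.1,0,0,0,0,0.68,-0.03,-0.1,0,0,0,0,0.8,-0.04,-0.1,0,0,0,0,0.88,-0.042,-0.1,0,0,0,0])

```text
time: 5.1
tool_pos: [555.4, 19.4, 191.2]
tcp_rot: [3.138, 0.005, 1.282]
contact_force: [0.5, -0.1, -2.7]
grip_width: 33.2
```

Run:
```python
from h import *
o=get_obs();print(o['time'],o['tool_pos'],np.degrees(o['tcp_rot']),o['contact_force'],o['grip_width'],o['joint_positions'])
u=np.array([.2857,.9583,0]);P=np.array([588.5,128.5,0])-50*u;print(P)
Rt=R.from_euler('xyz',[180,0,73.4],degrees=True)
print(toolmove(o,(P[0],P[1],130),Rt))
```

```text
5.1 [555.41823534  19.43097021 191.22664842] [179.77630681   0.2746145   73.46086625] [ 0.54317882 -0.12084735 -2.70760378] 33.20060944729134 [-0.09996165  0.44259278  1.52028935 -0.00589408  1.17578084  0.19095155]
[574.215  80.585   0.   ]
[0.16066853 0.00093122 0.1523031  0.00746129 0.00914984 0.00204674]
```

Request:
carry_out(moves=[0.06,0,0.05,0.0075,0.009,0,0,0.12,0,0.1,0.0075,0.009,0,0,0.16,0,0.15,0.0075,0.009,0,0,0.161,0.001,0.152,0.0075,0.009,0,0,0.161,0.001,0.152,0.0075,0.009,0,0,0.161,0.001,0.152,0.0075,0.009,0,0,0.161,0.001,0.152,0.0075,0.009,0,0,0.161,0.001,0.152,0.0075,0.009,0,0])

```text
time: 5.9
tool_pos: [574.6, 79.9, 131.0]
tcp_rot: [3.14, -0.0, 1.281]
contact_force: [-0.7, 0.2, -3.7]
grip_width: 33.2
```

Run:
```python
from h import *
import pickle
o=get_obs();print(o['time'],o['tool_pos'],np.degrees(o['tcp_rot']),o['contact_force'],o['grip_width'])
c=get_calibration('wrist');im=capture('wrist');cv2.imwrite('pics/w4.png',im[:,:,::-1]);pickle.dump(c,open('w4.pkl','wb'))
im=capture('top');cv2.imwrite('pics/t4.png',cv2.resize(im[220:350,150:340,::-1],None,fx=4,fy=4,interpolation=cv2.INTER_CUBIC))
```

```text
5.9 [574.59742704  79.9465417  130.95623964] [ 1.79920639e+02 -1.24523833e-02  7.34032061e+01] [-0.66008083  0.22185296 -3.74968923] 33.23702791675175
```

View pics/w4.png

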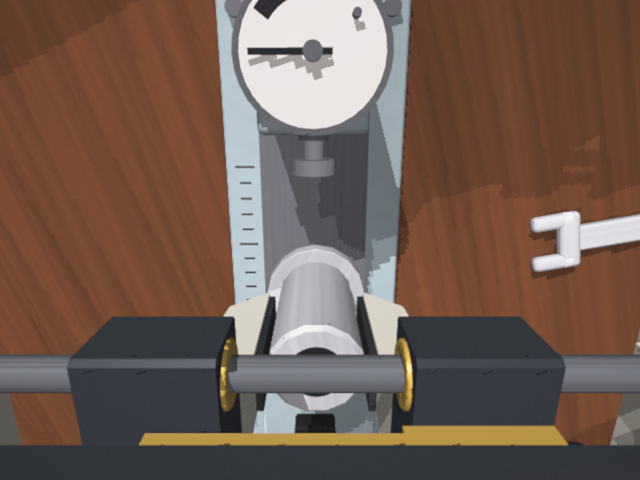

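View pics/t4.png

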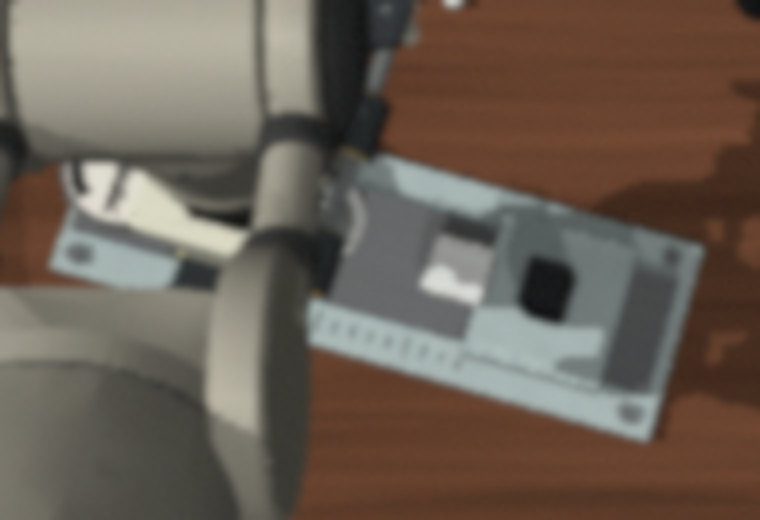

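Run:
```python
from h import *
import pickle
c=pickle.load(open('w4.pkl','rb'));im=cv2.imread('pics/w4.png').astype(int)
o=get_obs();T=o['tool_pos'];Rt=R.from_euler('xyz',o['tcp_rot'])
def tl(p,z):
    X=onplane(c,p,z);return X,Rt.inv().apply(X-T)
print('hub',tl((312.5,50),91))
w,s=cen((im.min(2)>200)&(np.arange(480)[:,None]<140),(312,70),500);print(s);print('dialL/R',tl((s[0],60),87),tl((s[0]+s[2],60),87))
for n,p,z in(('anvilL',(293,175),43),('anvilR',(334,175),43),('foot L',(225,120),10),('foot R',(405,120),10),('foot L2',(236,290),10),('footR2',(397,290),10),('bedL',(263,200),20),('bushtop L',(272,350),151),('bushtop R',(362,350),151),('flL',(270,290),89),('flR',(364,290),89)): print(n,tl(p,z)[1].round(1),tl(p,z)[0].round(1))
```

```text
hub (array([603.23713493, 181.30347022,  91.        ]), array([105.10325674,  -1.31249284,  39.70954386]))
[  238     0   149   129 13592]
dialL/R (array([573.25507579, 186.89659573,  87.        ]), array([101.90716428, -31.64756136,  43.68138651])) (array([631.3379244 , 169.61836995,  87.        ]), array([101.92249933,  28.95071508,  43.73657325]))
anvilL [ 49.3 -12.4  87.7] [576.7 131.   43. ]
anvilR [49.3  9.9 87.7] [598.1 124.6  43. ]
foot L [ 77.5 -54.4 120.7] [544.5 170.   10. ]
foot R [ 77.5  53.4 120.8] [647.9 139.3  10. ]
foot L2 [-32.8 -54.  120.6] [513.4  64.2  10. ]
footR2 [-32.8  55.  120.7] [617.9  33.1  10. ]
bedL [ 30.9 -32.2 110.7] [552.5 119.   20. ]
bushtop L [  6.9 -14.3 -20.3] [562.7  90.9 151. ]
bushtop R [  6.9  15.2 -20.3] [591.   82.5 151. ]
flL [  1.4 -21.7  41.7] [554.2  87.7  89. ]
flR [ 1.4 22.8 41.7] [596.8  75.1  89. ]
```

Request:
carry_out(moves=[0,-0.004,0.04,0,0,0,0,0,-0.004,0.08,0,0,0,0,0,-0.004,0.11,0,0,0,0,0,-0.004,0.13,0,0,0,0,0,-0.004,0.14,0,0,0,0,0,-0.004,0.145,0,0,0,0,0,-0.004,0.148,0,0,0,0,0,-0.004,0.148,0,0,0,0])

```text
time: 6.8
tool_pos: [573.3, 80.6, 71.8]
tcp_rot: [3.14, -0.0, 1.281]
contact_force: [0.3, -0.4, -4.4]
grip_width: 33.8
```

Request:
carry_out(moves=[0,0,0.001,0,0,0,0,0,0,0.002,0,0,0,0,0,0,0.003,0,0,0,0,0,0,0.004,0,0,0,0,0,0,0.005,0,0,0,0,0,0,0.005,0,0,0,0,0,0,0.005,0,0,0,0,0,0,0.005,0,0,0,0])

```text
time: 7.6
tool_pos: [573.3, 80.7, 70.1]
tcp_rot: [3.14, -0.001, 1.281]
contact_force: [-1.4, 0.4, 0.8]
grip_width: 33.6
```

Request:
carry_out(moves=[0,0,0,0,0,0,0.4,0,0,0,0,0,0,0.5,0,0,0,0,0,0,0.65,0,0,0,0,0,0,0.65,0,0,0,0,0,0,0.65,0,0,-0.02,0,0,0,0.65,0,0,-0.08,0,0,0,0.65,0,0,-0.16,0,0,0,0.65])

```text
time: 8.4
tool_pos: [572.3, 80.7, 134.0]
tcp_rot: [-3.14, 0.0, 1.281]
contact_force: [-0.1, -0.6, -0.4]
grip_width: 59.4
```

Run:
```python
from h import *
import pickle
o=get_obs();print(o['time'],o['tool_pos'],np.degrees(o['tcp_rot']),o['contact_force'],o['grip_width'])
c=get_calibration('wrist');im=capture('wrist');cv2.imwrite('pics/w5.png',im[:,:,::-1]);pickle.dump(c,open('w5.pkl','wb'))
im=capture('scene');cv2.imwrite('pics/s5.png',cv2.resize(im[200:340,300:480,::-1],None,fx=4,fy=4,interpolation=cv2.INTER_CUBIC))
```

```text
8.4 [572.27245621  80.67114916 133.99782962] [-1.79929764e+02  2.61803934e-02  7.34205877e+01] [-0.14190703 -0.58249318 -0.4206351 ] 59.36025623973152
```

View pics/w5.png

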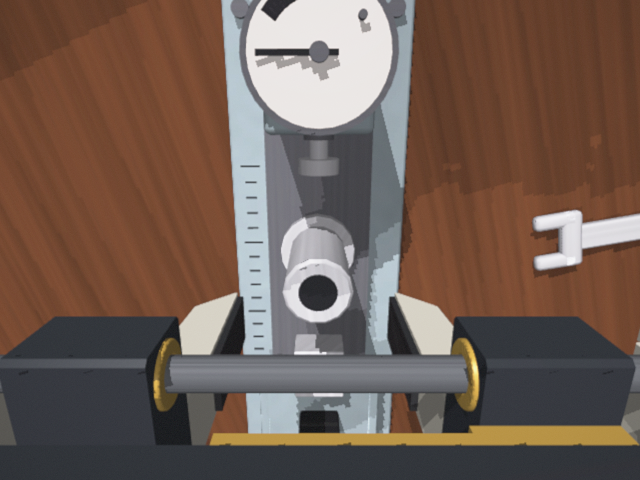

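View pics/s5.png

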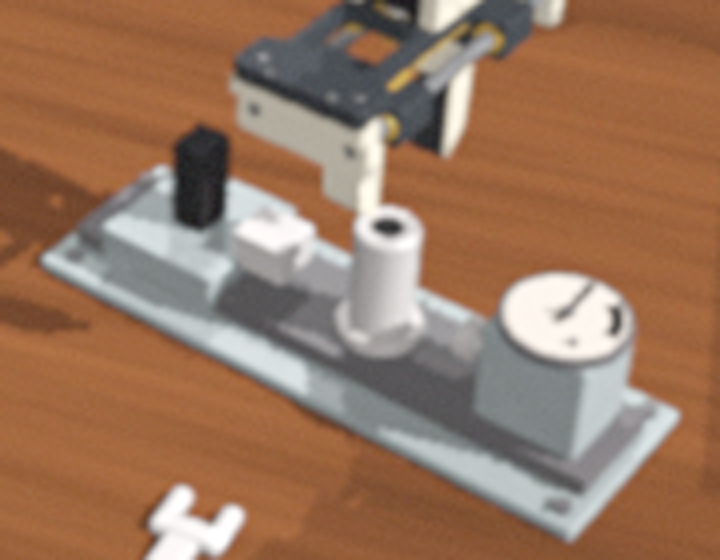

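Request:
carry_out(moves=[0,0,-0.08,0,0,-0.3,0.65,-0.1,0,-0.14,0,0,-0.6,0.65,-0.2,0,-0.14,0,0,-0.9,0.65,-0.3,0,-0.14,0,0,-1,0.65,-0.3,0,-0.14,0,0,-1,0.65,-0.3,0,-0.14,0,0,-1,0.65,-0.3,0,-0.14,0,0,-1,0.65,-0.3,0,-0.14,0,0,-1,0.65])

```text
time: 9.3
tool_pos: [541.2, -33.1, 194.4]
tcp_rot: [3.131, 0.002, 1.806]
contact_force: [1.6, 0.5, -0.2]
grip_width: 59.8
```

Request:
carry_out(moves=[0,0,0,0,0,-0.3,0.65,0,0,0,0,0,-0.6,0.65,0,0,0,0,0,-0.8,0.65,0,0,0,0,0,-1,0.65,0,0,0,0,0,-1,0.65,0,0,0,0,0,-1,0.65,0,0,0,0,0,-1,0.65,0,0,0,0,0,-1,0.65])

```text
time: 10.1
tool_pos: [541.2, -32.8, 194.4]
tcp_rot: [3.134, 0.007, 2.329]
contact_force: [-1.0, -0.4, -0.5]
grip_width: 59.4
```

Request:
carry_out(moves=[0,0,0,0,0,-0.3,0.65,0,0,0,0,0,-0.6,0.65,0,0,0,0,0,-0.8,0.65,0,0,0,0,0,-1,0.65,0,0,0,0,0,-1,0.65,0,0,0,0,0,-1,0.65,0,0,0,0,0,-1,0.65,0,0,0,0,0,-1,0.65])

```text
time: 10.9
tool_pos: [541.2, -32.8, 194.4]
tcp_rot: [3.138, 0.01, 2.851]
contact_force: [0.1, -0.4, 0.1]
grip_width: 59.9
```

Run:
```python
from h import *
import pickle
o=get_obs();print(o['time'],o['tool_pos'],np.degrees(o['tcp_rot']),o['contact_force'],o['grip_width'],o['joint_positions'])
c=get_calibration('wrist');im=capture('wrist');cv2.imwrite('pics/w6.png',im[:,:,::-1]);pickle.dump(c,open('w6.pkl','wb'))
```

```text
10.9 [541.21228378 -32.82210127 194.35142961] [179.80907498   0.55818931 163.35056066] [ 0.07488253 -0.38317083  0.1178014 ] 59.93626877777641 [-0.20333339  0.41172164  1.56127644  0.00269648  1.15860035 -1.48462634]
```

View pics/w6.png

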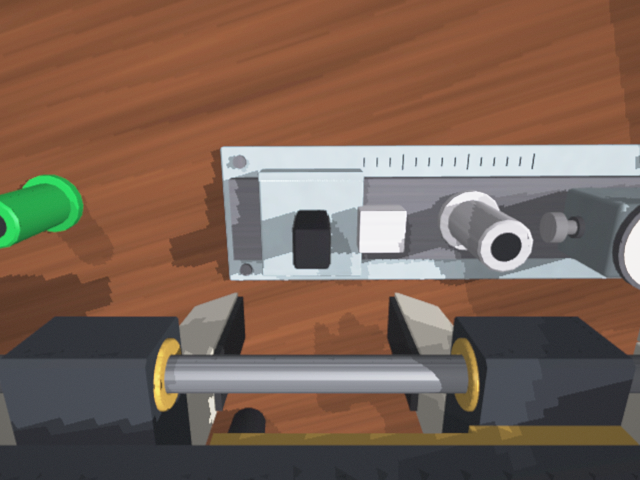

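Run:
```python
from h import *
import pickle
c=pickle.load(open('w6.pkl','rb'));t=cv2.imread('pics/w6.png')
cv2.imwrite('pics/w6a.png',cv2.resize(t[150:300,220:420],None,fx=4,fy=4,interpolation=cv2.INTER_CUBIC))
o=get_obs();P=onplane(c,(311.5,248.5),92);print(P)
L,Rr=onplane(c,(293,248),92),onplane(c,(330,248),92);print(np.linalg.norm(L-Rr))
f=onplane(c,(359.5,238),54);print('blade front/back',np.linalg.norm((onplane(c,(406,238),54)-P)[:2]))
b=onplane(c,(506,248),90);b0=onplane(c,(484,234),20);an=onplane(c,(542,227),43);print('bush',b,'anvil',an)
print(toolmove(o,(P[0],P[1],73),R.from_euler('xyz',[180,0,163.4],degrees=True)))
```

```text
[538.98457747 -34.05361888  92.        ]
22.53291820917536
blade front/back 65.9534983988058
bush [573.58181156  80.36779153  90.        ] anvil [586.36821151 124.88353867  43.        ]
[ 0.00745534 -0.0055416   0.30338987  0.00645747  0.01873948 -0.00115092]
```

View pics/w6a.png

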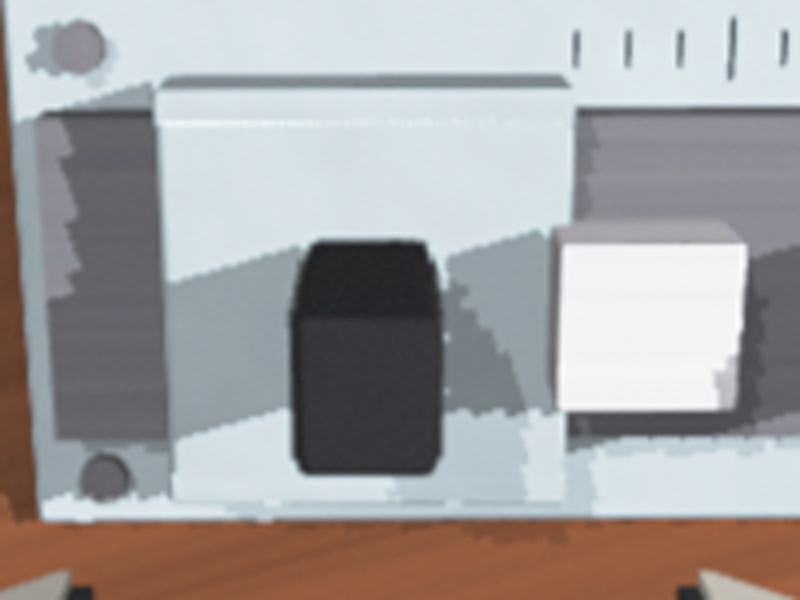

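Request:
carry_out(moves=[0.0075,-0.0055,0.08,0.0065,0.0187,0,0.45,0.0075,-0.0055,0.16,0.0065,0.0187,0,0.45,0.0075,-0.0055,0.22,0.0065,0.0187,0,0.45,0.0075,-0.0055,0.26,0.0065,0.0187,0,0.45,0.0075,-0.0055,0.28,0.0065,0.0187,0,0.45,0.0075,-0.0055,0.29,0.0065,0.0187,0,0.45,0.0075,-0.0055,0.29,0.0065,0.0187,0,0.45,0.0075,-0.0055,0.29,0.0065,0.0187,0,0.45])

```text
time: 11.75
tool_pos: [539.5, -34.2, 79.2]
tcp_rot: [3.142, 0.001, 2.851]
contact_force: [0.7, -0.1, 0.3]
grip_width: 41.0
```

Request:
carry_out(moves=[0,0,0,0,0,0,0.4,0,0,0,0,0,0,0.35,0,0,0,0,0,0,0.3,0,0,0,0,0,0,0.25,0,0,0,0,0,0,0.2,0,0,0,0,0,0,0.1,0,0,0,0,0,0,0,0,0,0,0,0,0,0])

```text
time: 12.55
tool_pos: [539.4, -34.6, 79.3]
tcp_rot: [-3.141, 0.002, 2.851]
contact_force: [-1.6, -4.8, 4.2]
grip_width: 21.9
```

Run:
```python
from h import *
o=get_obs();print(o['time'],o['tool_pos'],np.degrees(o['tcp_rot']),o['contact_force'],o['grip_width'])
im=capture('scene');cv2.imwrite('pics/s7.png',cv2.resize(im[200:340,300:480,::-1],None,fx=4,fy=4,interpolation=cv2.INTER_CUBIC))
u=np.array([.2857,.9583,0])
print(toolmove(o,o['tool_pos']+60*u,R.from_euler('xyz',[180,0,163.4],degrees=True)))
```

```text
12.55 [539.37544145 -34.57497088  79.31104288] [-1.79966086e+02  8.98093185e-02  1.63368482e+02] [-1.58584911 -4.78781566  4.21262887] 21.93650642338386
[ 7.98739512e-05  1.49997206e-01 -8.89093739e-05 -1.13127928e-03
  2.99333285e-03 -1.05150087e-03]
```

View pics/s7.png

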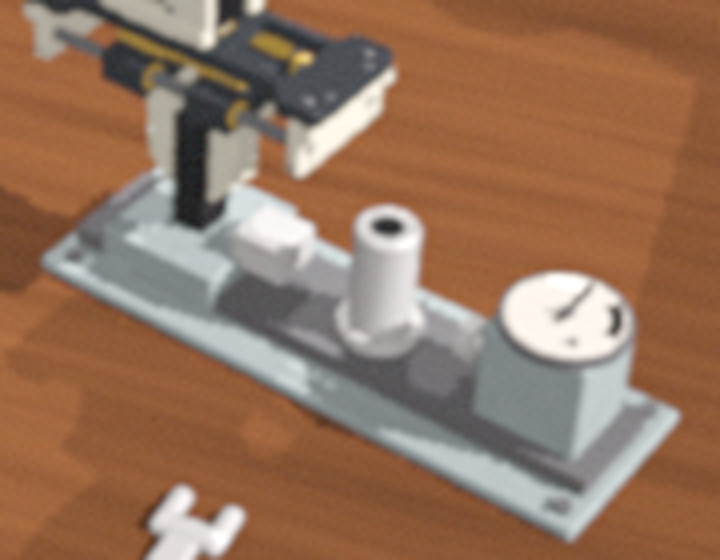

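Request:
carry_out(moves=[0,0.012,0,0,0,0,0,0,0.025,0,0,0,0,0,0,0.04,0,0,0,0,0,0,0.055,0,0,0,0,0,0,0.068,0,0,0,0,0,0,0.078,0,0,0,0,0,0,0.084,0,0,0,0,0,0,0.0875,0,0,0,0,0])

```text
time: 13.4
tool_pos: [548.9, -2.1, 79.3]
tcp_rot: [-3.139, 0.001, 2.852]
contact_force: [-4.0, -9.6, 4.4]
grip_width: 21.5
```

Run:
```python
from h import *
o=get_obs();print(o['time'],o['tool_pos'],np.degrees(o['tcp_rot']),o['contact_force'],o['grip_width'])
im=capture('scene');cv2.imwrite('pics/s8.png',cv2.resize(im[200:340,300:480,::-1],None,fx=4,fy=4,interpolation=cv2.INTER_CUBIC))
```

```text
13.4 [548.90397195  -2.09052442  79.31184073] [-1.79855710e+02  5.02829349e-02  1.63381959e+02] [-4.03491608 -9.5606152   4.42400462] 21.498331206600174
```

View pics/s8.png

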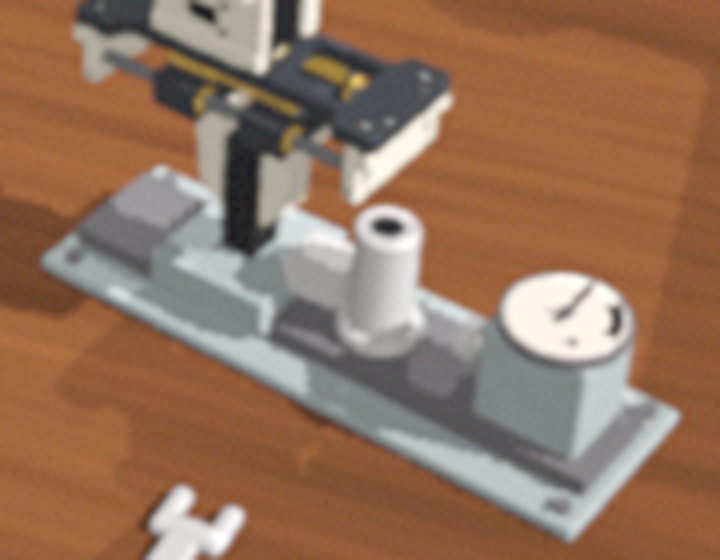

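Run:
```python
from h import *
o=get_obs();c=get_calibration('scene');Rt=R.from_euler('xyz',o['tcp_rot'])
for x in(-37.5,37.5):
  for z in (-49,-30):
    p=proj(c,o['tool_pos']+Rt.apply([x,95,z]));print(x,z,((p-[300,200])*4).round())
```

```text
-37.5 -49 [370. 209.]
-37.5 -30 [368. 238.]
37.5 -49 [452. 137.]
37.5 -30 [449. 167.]
```

Request:
carry_out(moves=[0,0.009,0,0,0,0,0,0,0.018,0,0,0,0,0,0,0.027,0,0,0,0,0,0,0.036,0,0,0,0,0,0,0.045,0,0,0,0,0,0,0.054,0,0,0,0,0,0,0.063,0,0,0,0,0,0,0.07,0,0,0,0,0])

```text
time: 14.25
tool_pos: [556.4, 23.2, 79.3]
tcp_rot: [-3.137, 0.0, 2.851]
contact_force: [-4.9, -12.8, 3.9]
grip_width: 21.9
```

Run:
```python
from h import *
o=get_obs();print(o['time'],o['tool_pos'],np.degrees(o['tcp_rot']),o['contact_force'],o['grip_width'])
im=capture('scene');cv2.imwrite('pics/s9.png',cv2.resize(im[200:340,300:480,::-1],None,fx=4,fy=4,interpolation=cv2.INTER_CUBIC))
im=capture('wrist');cv2.imwrite('pics/w9.png',im[:,:,::-1])
```

```text
14.25 [556.37355897  23.20199715  79.32836009] [-1.79711400e+02  7.78111550e-03  1.63371981e+02] [ -4.92952896 -12.77289765   3.91604308] 21.87470658837944
```

View pics/s9.png

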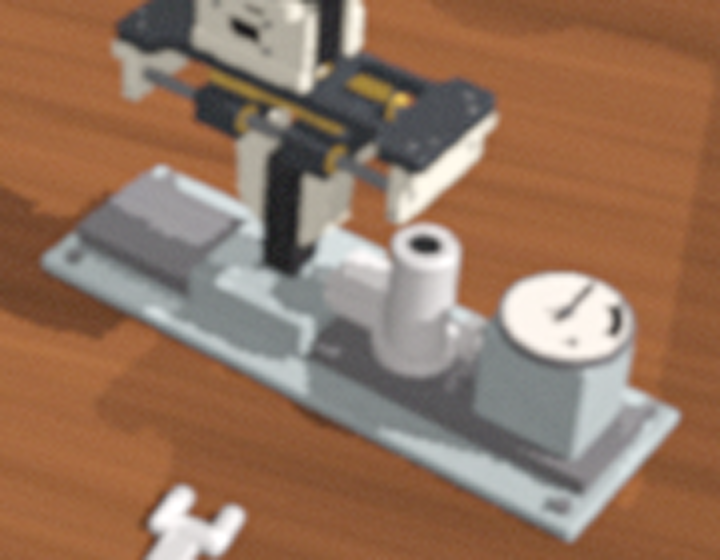

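View pics/w9.png

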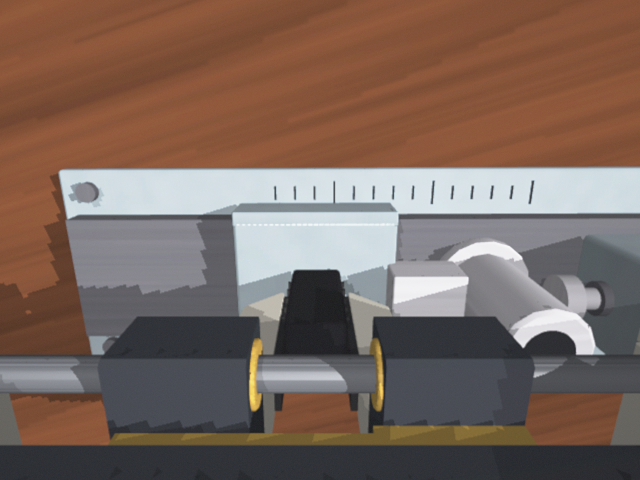

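Request:
carry_out(moves=[0,0.006,0,0,0,0,0,0,0.01,0,0,0,0,0,0,0.014,0,0,0,0,0,0,0.018,0,0,0,0,0,0,0.022,0,0,0,0,0,0,0.026,0,0,0,0,0,0,0.028,0,0,0,0,0,0,0.03,0,0,0,0,0])

```text
time: 15.15
tool_pos: [559.4, 33.4, 79.3]
tcp_rot: [-3.135, -0.0, 2.851]
contact_force: [-5.5, -12.1, 4.8]
grip_width: 21.9
```

Run:
```python
from h import *
o=get_obs();print(o['time'],o['tool_pos'],np.degrees(o['tcp_rot']),o['contact_force'],o['grip_width'])
print((o['tool_pos']-[539.4,-34.6,79.3])@[.2857,.9583,0])
im=capture('scene');cv2.imwrite('pics/s10.png',cv2.resize(im[230:310,380:480,::-1],None,fx=7,fy=7,interpolation=cv2.INTER_CUBIC))
im=capture('wrist');cv2.imwrite('pics/w10.png',im[:,:,::-1])
```

```text
15.15 [559.35510021  33.35092879  79.33017887] [-1.79604422e+02 -2.33024179e-02  1.63355155e+02] [ -5.53142643 -12.05358842   4.82925798] 21.864855260451403
70.81854718366004
```

View pics/s10.png

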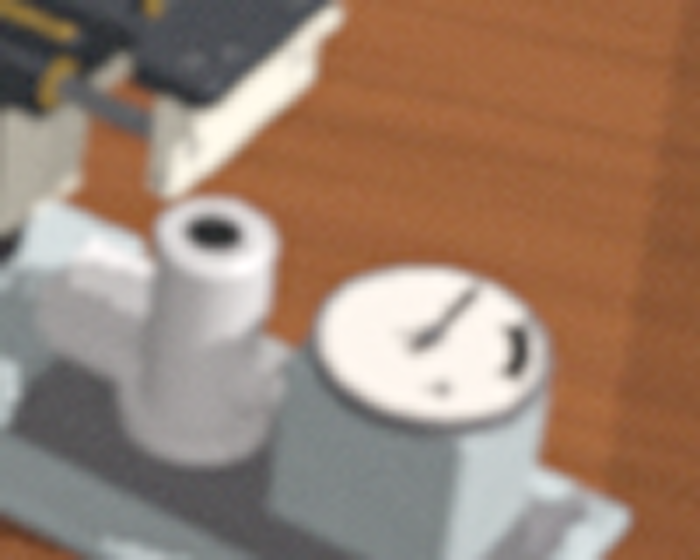

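View pics/w10.png

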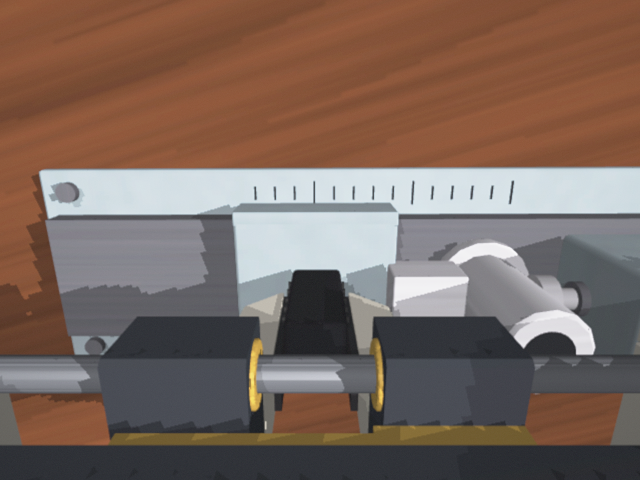

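```bash
cat >> h.py <<'E'
def needle(im,cal,dialxy,name=None):
    """im RGB; angles of dark pixels about hub (gauge frame), rad clockwise from -x gauge"""
    ux=np.array([.9583,-.2857]);uy=np.array([.2857,.9583])
    S=4;big=cv2.resize(im,None,fx=S,fy=S,interpolation=cv2.INTER_CUBIC).astype(int)
    h=proj(cal,[*dialxy,88]);x0,y0=(h-28).astype(int)
    res=[]
    for Y in range(y0*S,(y0+56)*S,1):
        for X in range(x0*S,(x0+56)*S,1):
            if big[Y,X].max()<140:
                w=onplane(cal,((X+.5)/S-.5,(Y+.5)/S-.5),88)[:2]-dialxy
                g=np.array([w@ux,w@uy]);r=np.hypot(*g)
                if 8<r<19: res.append((np.arctan2(g[1],-g[0]),r))
    return np.array(res)
E
cat > nd.py <<'E'
from h import *
import sys
o=get_obs();print(o['time'],o['tool_pos'],o['contact_force'],o['grip_width'],'moved',(o['tool_pos']-[539.4,-34.6,79.3])@[.2857,.9583,0])
im=capture('scene');c=get_calibration('scene')
cv2.imwrite('pics/%s.png'%sys.argv[1],cv2.resize(im[230:310,380:480,::-1],None,fx=7,fy=7,interpolation=cv2.INTER_CUBIC))
# dial centre: ellipse from white blob
m=((im.min(2)>170)&(np.hypot(*(np.mgrid[0:480,0:640]-np.array([278.7,441])[:,None,None]))<24)).astype(np.uint8)
k,_=cv2.findContours(m,cv2.RETR_EXTERNAL,cv2.CHAIN_APPROX_NONE);k=max(k,key=cv2.contourArea)
e=cv2.fitEllipse(k);print('ellipse',e)
d=onplane(c,e[0],88)[:2];print(d)
r=needle(im,c,d)
hist,ed=np.histogram(r[:,0],bins=np.arange(-1.6,3.2,.1))
print({round(float(ed[i]+.05),2):int(hist[i]) for i in range(len(hist)) if hist[i]})
E
python3 nd.py s11
```

```text
15.25 [559.36930588  33.45119181  79.30677736] [-4.65632309 -9.35805413  3.47428654] 21.740148391956403 moved 70.9186878016721
ellipse ((440.75762939453125, 278.69732666015625), (20.66889190673828, 30.29946517944336), 100.94102478027344)
[607.98654994 178.51192521]Traceback (most recent call last):
  File "nd.py", line 12, in <module>
    hist,ed=np.histogram(r[:,0],bins=np.arange(-1.6,3.2,.1))
                         ~^^^^^
IndexError: too many indices for array: array is 1-dimensional, but 2 were indexed
```

```bash
sed -i 's/max()<140/max()<205/; s/8<r<19/9<r<24/' h.py; python3 nd.py s11
```

```text
15.3 [559.36343749  33.47113792  79.29351701] [ -4.4699395  -10.79460289   3.41114801] 21.690505541142336 moved 70.93612556362027
ellipse ((440.75762939453125, 278.69732666015625), (20.66889190673828, 30.29946517944336), 100.94102478027344)
[607.98654994 178.51192521]
{-0.35: 3, -0.25: 18, -0.15: 57, -0.05: 63, 0.05: 32, 0.55: 1, 0.65: 9, 0.75: 13, 0.85: 11, 0.95: 13, 1.05: 15, 1.15: 14, 1.25: 15, 1.35: 17, 1.45: 16, 1.55: 3, 2.35: 12, 2.45: 17, 2.55: 1}
```

Request:
carry_out(moves=[0,0.003,0,0,0,0,0,0,0.005,0,0,0,0,0,0,0.007,0,0,0,0,0,0,0.009,0,0,0,0,0,0,0.011,0,0,0,0,0,0,0.012,0,0,0,0,0,0,0.012,0,0,0,0,0,0,0.012,0,0,0,0,0])

```text
time: 16.15
tool_pos: [560.1, 36.0, 79.3]
tcp_rot: [-3.132, -0.001, 2.851]
contact_force: [-4.2, -13.9, 4.5]
grip_width: 22.2
```

```bash
python3 nd.py s12
```

```text
16.15 [560.08549133  35.95752154  79.30222751] [ -4.20563953 -13.92436959   4.45746457] 22.23142374753224 moved 73.52511776984288
ellipse ((440.71466064453125, 278.6783752441406), (20.7353515625, 30.229066848754883), 101.67935180664062)
[607.96239881 178.4203246 ]
{-0.15: 1, -0.05: 2, 0.05: 5, 0.15: 12, 0.25: 20, 0.35: 65, 0.45: 37, 0.55: 11, 0.65: 11, 0.75: 11, 0.85: 11, 0.95: 12, 1.05: 14, 1.15: 12, 1.25: 14, 1.35: 17, 1.45: 15, 1.55: 2, 2.35: 10, 2.45: 18}
```

Request:
carry_out(moves=[0,0.004,0,0,0,0,0,0,0.006,0,0,0,0,0,0,0.008,0,0,0,0,0,0,0.01,0,0,0,0,0,0,0.012,0,0,0,0,0,0,0.0135,0,0,0,0,0,0,0.0135,0,0,0,0,0,0,0.0135,0,0,0,0,0])

```text
time: 17.0
tool_pos: [560.9, 38.5, 79.3]
tcp_rot: [-3.128, -0.002, 2.85]
contact_force: [-5.2, -16.2, 4.9]
grip_width: 21.6
```

```bash
python3 nd.py s13
```

```text
17.0 [560.87992436  38.5357292   79.26283886] [ -5.1819841 -16.1612229   4.9463652] 21.646001954527883 moved 76.22278368742235
ellipse ((440.72174072265625, 278.6790466308594), (20.741182327270508, 30.202985763549805), 100.86968994140625)
[607.95918795 178.43366979]
{0.35: 1, 0.45: 3, 0.55: 5, 0.65: 33, 0.75: 63, 0.85: 65, 0.95: 39, 1.05: 21, 1.15: 12, 1.25: 14, 1.35: 17, 1.45: 16, 1.55: 2, 2.35: 11, 2.45: 18}
```

View pics/s13.png

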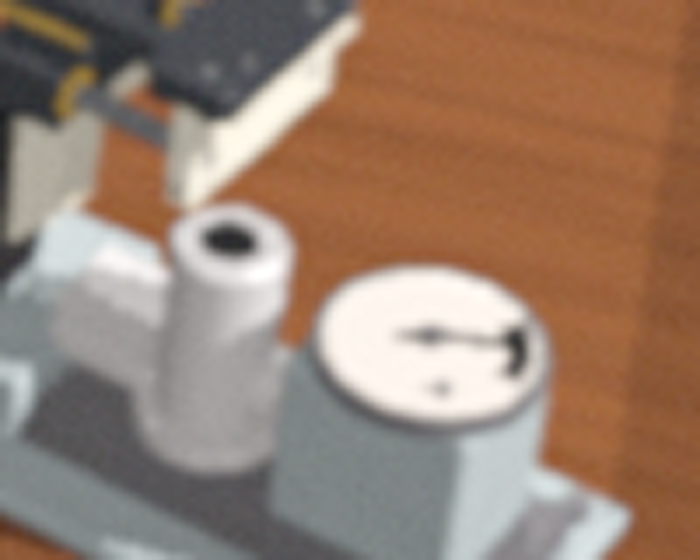

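Request:
carry_out(moves=[0,0.004,0,0,0,0,0,0,0.006,0,0,0,0,0,0,0.008,0,0,0,0,0,0,0.009,0,0,0,0,0,0,0.009,0,0,0,0,0,0,0.009,0,0,0,0,0,0,0.009,0,0,0,0,0,0,0.009,0,0,0,0,0])

```text
time: 17.85
tool_pos: [561.1, 39.2, 79.2]
tcp_rot: [-3.124, -0.003, 2.849]
contact_force: [-6.2, -16.8, 4.6]
grip_width: 22.0
```

```bash
python3 nd.py s14
```

```text
17.85 [561.07453092  39.23409599  79.21933341] [ -6.17867073 -16.78976463   4.55867977] 21.99728729748879 moved 76.94762766754799
ellipse ((440.6130065917969, 278.6821594238281), (20.769752502441406, 30.04608154296875), 101.31590270996094)
[608.04787596 178.23829405]
{0.65: 14, 0.75: 33, 0.85: 65, 0.95: 62, 1.05: 57, 1.15: 23, 1.25: 16, 1.35: 16, 1.45: 14, 1.55: 2, 2.35: 12, 2.45: 18}
```

View pics/s14.png

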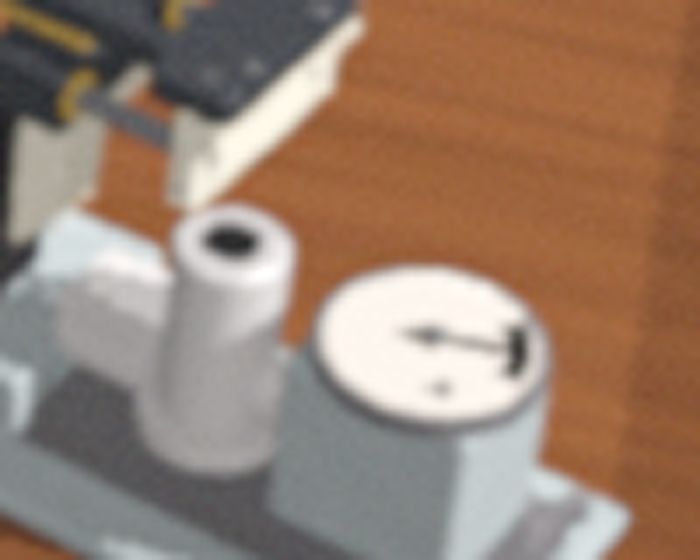

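Request:
carry_out(moves=[0,0,0,0,0,0,0,0,0,0,0,0,0,0,0,0,0,0,0,0,0.27,0,0,0,0,0,0,0.32,0,0,0,0,0,0,0.38,0,0,0,0,0,0,0.42,0,0,0,0,0,0,0.45,0,0,0,0,0,0,0.45])

```text
time: 18.7
tool_pos: [561.1, 39.4, 79.2]
tcp_rot: [-3.124, -0.003, 2.85]
contact_force: [-0.9, -0.1, 0.4]
grip_width: 41.1
```

```bash
python3 nd.py s15
python3 - <<'E'
from h import *
im=capture('wrist');cv2.imwrite('pics/w15.png',im[:,:,::-1])
E
```

```text
18.7 [561.05863993  39.36274503  79.19173602] [-0.92682376 -0.09319495  0.39463925] 41.101968485723184 moved 77.06637198602819
ellipse ((440.5604248046875, 278.64892578125), (20.813858032226562, 29.92719078063965), 101.44495391845703)
[607.98886479 178.11901163]
{0.65: 14, 0.75: 32, 0.85: 69, 0.95: 57, 1.05: 59, 1.15: 24, 1.25: 15, 1.35: 15, 1.45: 12, 1.55: 2, 2.35: 14, 2.45: 16}
```

View pics/w15.png

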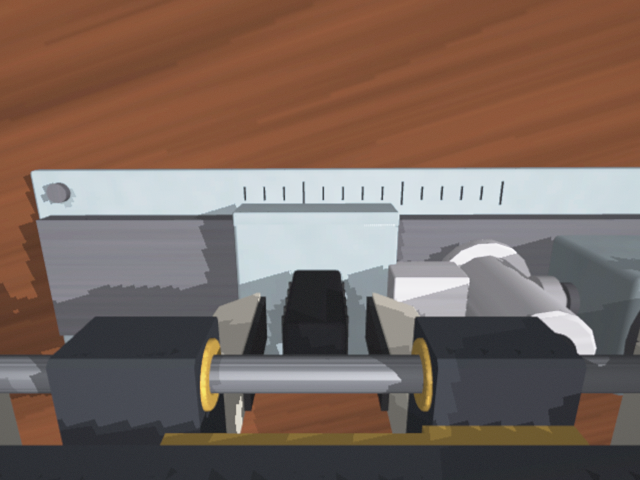

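Released, the needle unchanged and the fingers clear of the block. Now straight up.

Request:
carry_out(moves=[0,0,-0.03,0,0,0,0.45,0,0,-0.08,0,0,0,0.45,0,0,-0.16,0,0,0,0.45,0,0,-0.25,0,0,0,0.45,-0.05,-0.05,-0.35,0,0,0,0.45,-0.05,-0.1,-0.4,0,0,0,0.45,-0.05,-0.1,-0.4,0,0,0,0.45,-0.05,-0.1,-0.4,0,0,0,0.45])

```text
time: 19.6
tool_pos: [569.8, -2.3, 240.2]
tcp_rot: [-3.125, -0.003, 2.849]
contact_force: [-0.0, 0.2, -0.2]
grip_width: 41.4
```

```bash
python3 nd.py s16
python3 - <<'E'
from h import *
im=capture('wrist');cv2.imwrite('pics/w16.png',im[:,:,::-1])
im=capture('scene');cv2.imwrite('pics/s16b.png',im[:,:,::-1])
E
```

```text
19.6 [569.77109357  -2.28105012 240.21161673] [-0.04660331  0.17020744 -0.16147184] 41.40556300886001 moved 39.648271104379184
ellipse ((440.6819763183594, 278.74945068359375), (20.559825897216797, 30.382308959960938), 101.01885223388672)
[608.19476858 178.41163325]
{0.65: 16, 0.75: 30, 0.85: 56, 0.95: 67, 1.05: 46, 1.15: 20, 1.25: 15, 1.35: 17, 1.45: 12, 2.35: 8, 2.45: 12}
```

View pics/w16.png

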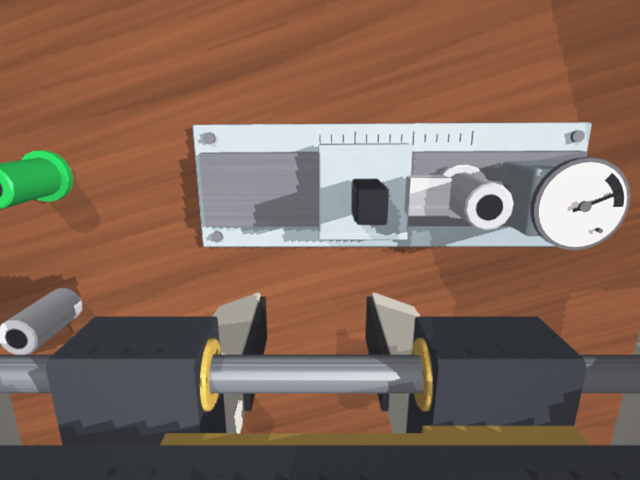

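View pics/s16b.png

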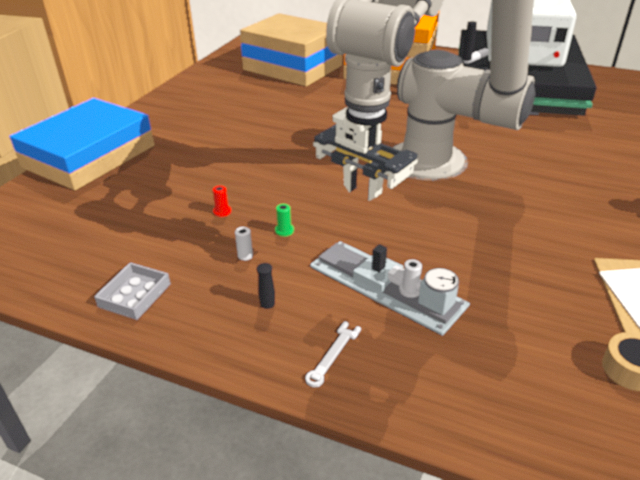

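View pics/s16.png

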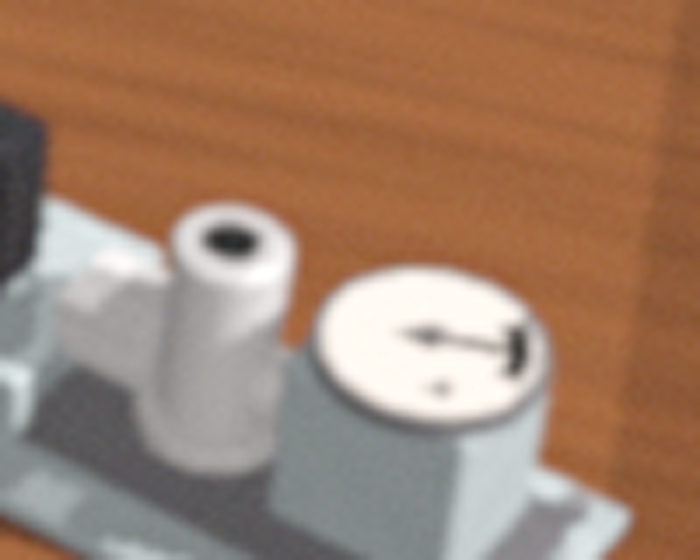

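Run:
```python
from h import *
c=get_calibration('wrist');b=onplane(c,(489,207),90);h=onplane(c,(585,206.5),91);t=onplane(c,(371,208),92)
ux=np.array([.9583,-.2857,0]);uy=np.array([.2857,.9583,0])
for n,p in(('bush',b),('thumb',t)): print(n,(p-h)@ux,(p-h)@uy+55)
o=get_obs();print(o['time'],o['dq'].round(3));close_job()
```

```text
bush 0.7429038577979554 -10.540957192616133
thumb 1.2700028157075849 -92.92791547073273
19.75 [ 0.003  0.005 -0.005 -0.003  0.    -0.001]
the job is handed in; nothing more can be done
```

The bush is standing flange down on the gauge bed, and the jaw is shut on it with the needle resting inside the black arc. I handed the job in at 19.75 s of the 54 s.

**What I did**
- I chose the steel flanged part between the green and red look-alikes, not the plain sleeve.
- I stood it mid-gap on the bed and gripped the jaw's thumb block front to back.
- I slid the jaw slowly by 77 mm, checking the needle at each step once the bush neared the anvil. Then I took the load off the arm, opened the fingers and lifted straight up.

**Last checks**
- **Needle:** it read about 0.95 to 1.05 rad against the arc's 0.6 to 1.6, the same before and after letting go. The highest reading was that final one, well short of the 2.4 rad stop.
- **Bush:** it is upright and about 0.7 mm off the gauge's centre line, inside the roughly 2 mm camera calibration. It sits 10.5 mm from the anvil's rest place; 17 mm minus about 5.5 mm of push predicts about 11.5 mm.
- **Forces:** the largest wrist force I read was about 18 N.
- **Other things:** the sleeve, hand grip, spanner and look-alikes appear unmoved by eye in the last scene picture.

**Disagreements:** the scene and top cameras differed by up to about 10 mm on some points, so I worked mainly from the wrist views. The scene-camera needle readings also ran about 0.1 rad low at rest. No check failed.

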